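# Sort two gate-opener pinions by tooth count against the master gear

## Robot

A 6-joint arm with a two-finger parallel gripper is mounted at the origin on the work surface. World frame = base frame: x ahead of the robot, y to its left, z up, the work surface at z = 0. Lengths are in m, angles in rad, forces in N, time in s.
With the tool pointing down it reaches from about 0.3 to 0.875 m from the base axis. Payload 6.4 kg.
Tool frame: the origin (TCP) lies at the very end of the fingers, on their centre line; the grasp point (between the pads) lies 19 mm behind it; z points along the fingers, y is the line along which they close (so a half turn about z gives the same grasp; the last joint's range is limited). The gripper opens to 85 mm and grips with 20 to 120 N. Pads are 22 mm wide; open, the fingers measure 114 mm over their backs; the gripper's body (76 mm by 85 mm) begins 54 mm behind the grasp point. The pads swing forward as they close: fully open they stand 13 mm farther back than shut.
Start: joints at [-1.522, 0.181, 1.607, -0, 1.354, -0.206], TCP at [0.145, -0.556, 0.231] pointing down, gripper open.
Joint ranges: [-2.99, 2.99], [-0.89, 2.07], [0.3, 2.58], [-1.14, 4.28], [0, 2.63], [-3.12, 3.12]. Speed limits (rad/s): [2.57, 2.57, 3.01, 3.14, 3.14, 3.14].

## Interface

Orientations are given as a unit quaternion [w, x, y, z].
In Python, from bench import telemetry, camera, ctrl, spotter gives the robot as it stands.
- The arm moves only by the tool send_rows, never from a script. Its argument "series" is a list of rows, each a list of 3 entries, a list of its own where there are three numbers: the turn, a rotation vector about the world's x, y, z in degrees, then the shift along the world's x, y, z in mm, then the closure, from -1 (fully open) to 1 (shut), so that 0 is half open. In form: [[[rx, ry, rz], [dx, dy, dz], gripper], ...]. A call has 1 to 10 rows; each row is the pose to reach, as a shift and turn from the pose commanded when the call began; what a row does not reach only later rows make up. A row lasts 1/8 s, in which the tool goes at most 62.5 mm and 10.7 degrees, less where a joint would pass 70% of its speed; a pose out of reach is approached as far as the arm can. A call with a gripper value outside its range is refused whole. The fingers move at their own pace and stop on an object; the grip force is fixed at half the most. Time passes only in rows, so rows that repeat a pose let the fingers close. It gives the time, the measured TCP pose, the force, the opening and the grip force at its end, in the units of the state.
- telemetry.get_obs(): the state, without advancing time (a new reading comes with each control period).
- camera(name): name is "side" or "top"; returns a dict with "pixels" (480x640x3 uint8, red, green, blue), "camera_matrix" (3x3 intrinsics, pixels), "xyz" and "orientation" of the camera in the world. Camera axes: x right, y up, looking along -z (the intrinsics and any distortion apply to the point x, -y, -z); pixel columns grow to the right and rows downward; lengths in m; the calibration is good to about 2 mm. A picture is of the moment at which its call begins. There is no depth.
- ctrl.hand_in(): hands the job in; it is judged then, once.
Trained networks look in the newest picture that a camera, given by its name, has taken for a name from the list of things; names that differ only in an ending like _2 or _b are one class to them, and where a whole thing is asked for, a point or a joint stands for the part that bears it (a point fixed in the world has none). Each returns a list of dicts, best first, with "conf" (0 to 1); they miss things now and then, are a little off and sometimes report something else, mostly with a low value. They report only what shows in the picture. A call takes as long as a camera call. They do not tell look-alikes from the thing itself.
- spotter.boxes_of(thing, camera): "xyz" ([x, y, z] in m, in world coordinates, good to about 4 mm: the middle of the surface that is visible of it).
- spotter.landmark_of(thing, camera): "xyz" ([x, y, z] in m, in world coordinates, good to about 4 mm: a listed point, or the origin of a listed thing).
The state is a dict: "time_s": time; "q": joint angles; "dq": joint speeds; "joint_efforts": joint torques, N m; "eef_pos": TCP position; "eef_rot": TCP orientation; "wrist_force": force on the tool from outside, world axes, zero at the start; "torque": the same for the moment, N m; "opening": opening from 0.0 (shut) to 1.0 (fully open); "grasp_force": force on a finger pad.
Only numpy, scipy, OpenCV 4.12 (cv2) and the standard library are available. Lean on these libraries where they do the work, as an engineer would, in place of code of your own. Each camera call takes 0.05 s, during which the arm holds its last target. There are 200 camera calls.

## Task

Two look-alike gate-opener pinions got mixed up on the shelf, one with 12 coarse teeth and one with 18 fine ones. Prove the 12-tooth one against the brass master gear on the sloping test stand: hold it square to the master with the teeth well in mesh and turn it until it has driven the master round by an eighth of a turn or more, keeping the gripper itself off the master; then lay it hub up in the bay of the clear parts box where the other 12-tooth pinion lies. Lay the 18-tooth one hub up in the other bay with its own kind and shut the flap, without dropping either pinion or shifting the lug nut, the socket, the socket rail and the valve cap.

Things in the scene. Friction and masses are not known exactly. Their poses are not given: they have to be found in the camera images.
- pinion12_center (a point): loose steel pinion, 12 coarse teeth (module 4: pitch circle 48, outside 56, root 38 mm). Toothed part 12 mm thick at the bottom, on it a plain round hub 22 mm across, 18 mm high; 30 mm in all, 0.22 kg. Starts hub up on the shelf. Point: on its axis, 15 mm over the underside (9 mm above mid-teeth). z: along the axis to the hub; x: through the middle of a tooth
- pinion18_center (a point): the other loose steel pinion, the same but for 18 finer teeth (outside also 56 mm), which do not mesh with the master gear. Point and axes as for the 12-tooth one
- mate12_center (a point): a 12-tooth pinion just like the first, lying hub up in one bay of the parts box, near one end of the bay; point and axes as above
- mate18_center (a point): an 18-tooth pinion lying hub up in the other bay of the parts box, near the opposite end; point and axes as above
- parts_box: clear plastic parts box fixed to the shelf: 150 mm (its x) by 162 mm (y), 42 mm high, walls and floor 3 mm. A dividing wall as high as the sides, along y at x = 0, makes two bays, each 70 mm wide (x) by 156 mm long (y): front bay at negative x, rear bay at positive x. Origin: centre of the underside; z up; -x is the front
- flap (a joint): hinge of the box's clear flap lid (60 g), rad: 0 = shut flat on the rim, grows as it opens, up to 2.3. Starts open at about 1.9, leaning back past upright. Slightly stiff: it stays where put between about 1.1 and 2.0 and drops shut by itself once pushed below about 1.0
- flap_hinge (a point): middle of the flap's hinge line, which runs along the box's y on top of its rear (+x) wall: 75 mm along the box's +x from its centre, 42.5 mm above its underside
- flap_edge (a point): middle of the free edge of the flap, 150 mm from the hinge line. The flap is 162 mm wide and 3 mm thick, with a lip 50 mm wide and 12 mm long beyond this edge. Open, it stands up over the box's rear wall
- master_center (a point): brass master gear, 16 teeth of module 4 (outside 72, pitch circle 64 mm), 12 mm thick, turning freely on the stand's post under a steel cap (18 mm wide, 4 mm high). Point: on its axis at half thickness; z: along the post, off the slope; x turns with it, through mid-tooth. Full mesh with the 12-tooth pinion: axes parallel, 56 mm apart (57 runs freely, tips touch at 64), teeth level
- master_mark (a point): red paint dot on top of the master gear, 30 mm from its axis along its x; shows how far it has turned
- master (a joint): rotation of the master gear about its z axis (rad); starts within half a tooth of 0, no stops, light friction (0.015 N m)
- test_stand: grey steel test stand, fixed. Base 125 mm (x) by 120 mm (y), origin at the centre of its underside, z up, front -x. Its face plate, 118 by 116 mm, slopes 30 degrees: its normal and the gear's post lean 30 degrees from vertical towards -x. Face centre 88 mm above the underside; post 26 mm up the slope from there, gear 8 mm off the face; highest point about 135 mm
- lug_nut: chrome lug nut standing upright close beside the 12-tooth pinion, 27 mm across its flange, 37 mm high; origin at the centre of its underside; to be left alone
- socket: black steel socket standing upright close beside the 18-tooth pinion, 28 mm in diameter, 38 mm high; origin at the centre of its underside; to be left alone
- socket_rail: red plastic socket rail lying along its y, 220 mm long, 26 mm wide, with steel spring clips and three chrome sockets up to 33 mm high; origin at the centre of its underside; to be left alone
- valve_cap: small stainless valve stem cap, 10 mm wide, 14 mm high; origin at the centre of its underside; to be left alone
- shelf: pine two-by-ten board on cleats, 235 mm deep (x), 1.6 m long (y), its top 76 mm above the bench; everything stands on this top. Origin on the bench under its centre
Not all that is in view belongs to the job. Leave any green or red look-alike of the part that bears pinion12_center alone.

How it is judged:
On the way, in this order (a step that is already met when the one before it is completed fails the run):
1. the 12-tooth pinion is held in mesh with the master gear: axes parallel within 11 degrees, teeth level within 7 mm, centres about 60 mm apart or less, the master not yet turned by 30 degrees (distance between pinion12_center and master_center below 0.0605 m and z of pinion12_center in the frame of master_center between 0.002 and 0.016 m and angle between the z axis of pinion12_center and the z axis of master_center, either way round below 0.2 rad and distance of master_mark from where it was at the start of the episode below 0.0155 m), for 0.1 s.
2. in mesh with the 12-tooth pinion the master gear has been turned at least 40 degrees from its start (distance between pinion12_center and master_center below 0.0605 m and z of pinion12_center in the frame of master_center between 0.002 and 0.016 m and angle between the z axis of pinion12_center and the z axis of master_center, either way round below 0.2 rad and distance of master_mark from where it was at the start of the episode above 0.0205 m), for 0.05 s.
At the end, for the whole second after the job is handed in: Both 12-tooth pinions lie in one bay of the parts box and both 18-tooth pinions in the other, all flat on the floor of the box hub up (within 9 degrees) and at rest, and the flap is shut (within 3.5 degrees) (x of pinion12_center in the frame of parts_box between -0.072 and 0.072 m and y of pinion12_center in the frame of parts_box between -0.078 and 0.078 m and z of each of pinion12_center, pinion18_center, mate12_center, mate18_center in the frame of parts_box below 0.023 m and angle between each of pinion12_center, pinion18_center, mate12_center, mate18_center's own z axis and vertical below 0.15 rad and x of pinion18_center in the frame of parts_box between -0.072 and 0.072 m and y of pinion18_center in the frame of parts_box between -0.078 and 0.078 m and x of mate12_center in the frame of parts_box between -0.072 and 0.072 m and y of mate12_center in the frame of parts_box between -0.078 and 0.078 m and x of mate18_center in the frame of parts_box between -0.072 and 0.072 m and y of mate18_center in the frame of parts_box between -0.078 and 0.078 m and (x of each of pinion12_center, mate12_center in the frame of parts_box below -0.01 m or x of each of pinion12_center, mate12_center in the frame of parts_box above 0.01 m) and (x of each of pinion18_center, mate18_center in the frame of parts_box below -0.01 m or x of each of pinion18_center, mate18_center in the frame of parts_box above 0.01 m) and not (x of each of mate12_center, mate18_center in the frame of parts_box below -0.01 m or x of each of mate12_center, mate18_center in the frame of parts_box above 0.01 m) and value of joint flap below 0.06 rad and linear speed of each of pinion12, pinion18 below 0.02 m/s); the robot touches nothing.
It fails at once if a bystander (lug nut, socket, socket rail, valve cap) is shifted by more than 20 mm (distance of any of lug_nut, socket, socket_rail, valve_cap from where it was at the start of the episode above 0.02 m).
It fails at once if the gripper bears on the master gear (contact force between the fingers and master above 2 N).
It fails at once if a pinion is dropped: it falls faster than 0.6 m/s (18 mm or more) with no finger on it ((linear speed of pinion12 above 0.6 m/s and contact force between the fingers and pinion12 below 0.1 N) or (linear speed of pinion18 above 0.6 m/s and contact force between the fingers and pinion18 below 0.1 N)).
It also fails if it takes over 72 s, if anything falls off the work surface, if the arm or the gripper's body presses on something with over 40 N, if the wrist force passes 120 N, or if a joint passes its speed limit or range.

## Working session

There is one attempt and no reset: what is moved stays moved. The work goes in short steps, Python scripts to look and compute and a tool call to move; the robot and the scene stay as the last step left them, time stands still between calls to the robot, and variables do not carry over. Pictures are saved under pics/ and viewed, at most 10 in all, crops included, and the job is handed in when it is done.

Besides the shell and the picture viewer there is one more tool, called after "Emit:" as name(argument=value, ...), one argument or row to a line, values as JSON. send_rows: Moves the arm, as the interface text tells. Its arguments: {"type":"object","properties":{"series":{"type":"array","items":{"type":"array"}}},"required":["series"]}

```bash
mkdir -p pics
cat > h.py <<'E'
import numpy as np, cv2
from bench import telemetry, camera, ctrl, spotter
from scipy.spatial.transform import Rotation as R
def Rm(q): return R.from_quat([q[1],q[2],q[3],q[0]])
def snap(c,name=None):
    d=camera(c)
    if name: cv2.imwrite(f'pics/{name}.png',d['pixels'][:,:,::-1])
    return d
def proj(d,P):
    p=Rm(d['orientation']).inv().apply(np.atleast_2d(P)-np.array(d['xyz']))
    p=p*[1,-1,-1]; u=p@np.array(d['camera_matrix']).T
    return u[:,:2]/u[:,2:]
def ray(d,uv,z):
    v=np.linalg.inv(np.array(d['camera_matrix']))@[uv[0],uv[1],1]
    v=Rm(d['orientation']).apply(v*[1,-1,-1]); o=np.array(d['xyz'])
    return o+v*(z-o[2])/v[2]
E
python3 - <<'E'
from h import *
for c in ['top','side']:
    d=snap(c,c+'0')
    print(c,{k:np.round(v,4).tolist() for k,v in d.items() if k!='pixels'},d.keys())
    for t in ['pinion12_center','pinion18_center','mate12_center','mate18_center','parts_box','flap_hinge','flap_edge','master_center','master_mark','test_stand','lug_nut','socket','socket_rail','valve_cap','shelf']:
        for r in spotter.landmark_of(t,c)[:4]:
            print(t,np.round(r['xyz'],4),round(r['conf'],2),proj(d,r['xyz']).round(0)[0])
print(telemetry.get_obs())
E
```

```text
top {'camera_matrix': [[518.0135, 0.0, 334.5101], [0.0, 518.0135, 240.4581], [0.0, 0.0, 1.0]], 'xyz': [0.4775, -0.0184, 1.3202], 'orientation': [0.7136, 0.0299, -0.0164, -0.6998]} dict_keys(['pixels', 'camera_matrix', 'xyz', 'orientation'])
pinion12_center [ 0.5238 -0.0994  0.0888] 0.81 [379. 256.]
pinion12_center [ 0.7128 -0.0863  0.0133] 0.79 [372. 182.]
pinion12_center [ 0.5214 -0.3107  0.0738] 0.66 [466. 259.]
pinion12_center [ 0.5545 -0.3156  0.2073] 0.18 [483. 241.]
pinion18_center [0.5408 0.0948 0.0924] 0.76 [297. 247.]
mate12_center [0.5568 0.3624 0.0917] 0.71 [185. 238.]
mate18_center [0.4743 0.2821 0.0921] 0.77 [218. 273.]
parts_box [0.5186 0.3253 0.0743] 0.98 [202. 255.]
parts_box [0.6245 0.0143 0.0711] 0.3 [332. 214.]
flap_hinge [0.5898 0.3235 0.1205] 0.89 [199. 223.]
flap_edge [0.6415 0.3215 0.2609] 0.71 [182. 192.]
flap_edge [ 5.24e-01 -1.60e-03  2.00e-04] 0.41 [338. 256.]
master_center [ 0.5361 -0.3122  0.1925] 0.68 [480. 250.]
master_center [ 0.5676 -0.0771  0.0751] 0.63 [369. 238.]
master_mark [ 0.5713 -0.0793  0.0737] 0.15 [370. 236.]
test_stand [ 0.5178 -0.3122  0.
[... 1959 characters left out ...]
. 275.]
{'time_s': 1.6, 'q': array([-1.52233965e+00,  1.80769362e-01,  1.60700621e+00, -1.23991475e-05,
        1.35380977e+00, -2.06278912e-01]), 'dq': array([ 0.00428806, -0.00088721, -0.00024911, -0.00048671, -0.00052562,
       -0.00069626]), 'joint_efforts': array([-6.05026780e-04, -4.44834781e+01, -3.51674759e+01, -3.73977000e-04,
        7.71075665e-04, -1.87681781e-05]), 'eef_pos': array([ 0.14491931, -0.55644797,  0.2313027 ]), 'eef_rot': array([ 3.16963326e-06,  9.91899513e-01,  1.27025024e-01, -6.32374103e-06]), 'wrist_force': array([ 0.01774538,  0.31189234, -0.05990801]), 'torque': array([ 0.00943655, -0.04774373, -0.01897791]), 'grasp_force': 0.0, 'opening': 1.0027977028777153}
```

Run:
```python
import cv2,numpy as np
t=cv2.imread('pics/top0.png');s=cv2.imread('pics/side0.png')
cv2.imwrite('pics/a1.png',cv2.resize(t[150:330,130:530],None,fx=2,fy=2,interpolation=cv2.INTER_CUBIC)[:, :800])
cv2.imwrite('pics/a2.png',cv2.resize(s[100:400,200:420],None,fx=2,fy=2,interpolation=cv2.INTER_CUBIC))
```

```text
(no output)
```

View pics/a1.png

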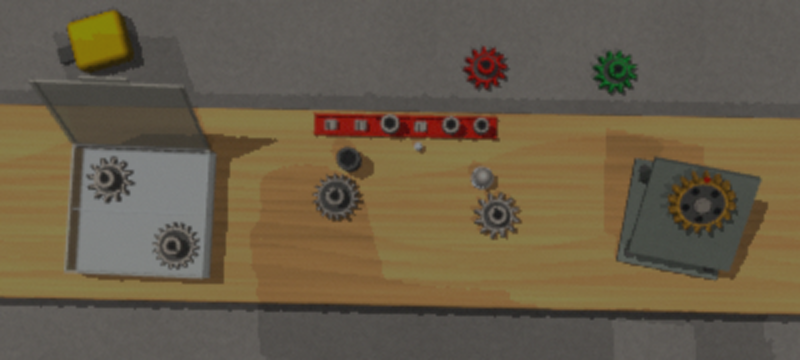

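View pics/side0.png

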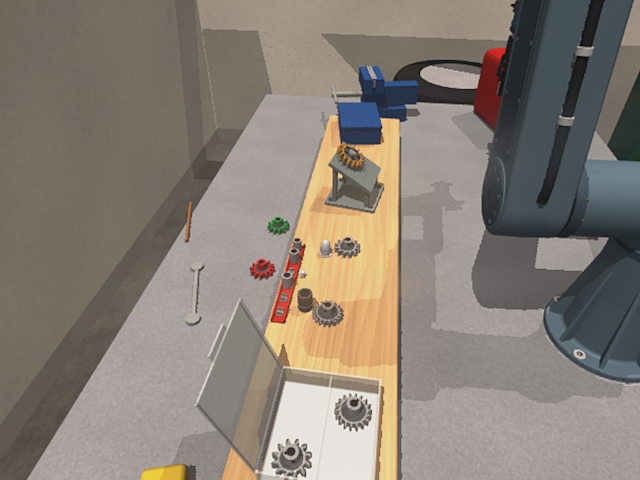

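Run:
```python
from h import *
t=cv2.imread('pics/top0.png')
def c(x0,y0,w,h,f): return cv2.resize(t[y0:y0+h,x0:x0+w],None,fx=f,fy=f,interpolation=cv2.INTER_CUBIC)
A=c(432,220,84,75,7); B=c(355,225,50,50,4.0); C=c(272,218,50,50,4.0);
im=np.zeros((525,790,3),np.uint8); im[:,:588]=A; im[:200,590:790]=B; im[210:410,590:790]=C
cv2.imwrite('pics/b.png',im)
```

```text
(no output)
```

View pics/b.png

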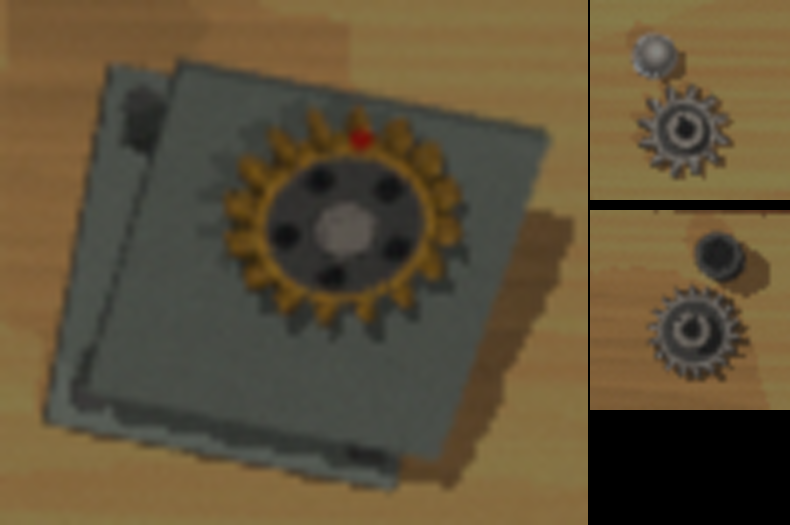

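```bash
cat >> h.py <<'E'
def gearphase(d,C,Rg,r,n,h,ch,search=4):
    """best centre offset (in plane, mm) and tooth phase (rad, mod 2pi/n) by ring harmonic; h: offset along axis of top face"""
    im=cv2.resize(ch.astype(np.float32),None,fx=4,fy=4,interpolation=cv2.INTER_CUBIC)
    a=np.linspace(0,2*np.pi,360,endpoint=False); best=None
    for dx in np.arange(-search,search+.1,1):
        for dy in np.arange(-search,search+.1,1):
            F=0
            for rr in r:
                P=C+Rg.apply(np.c_[dx*1e-3+rr*np.cos(a),dy*1e-3+rr*np.sin(a),0*a+h])
                u=(proj(d,P)*4+1.5).astype(np.float32)
                v=cv2.remap(im,u[:,0].copy(),u[:,1].copy(),cv2.INTER_LINEAR)[:,0]
                F=F+(v*np.exp(-1j*n*a)).mean()
            if best is None or abs(F)>best[0]: best=(abs(F),dx,dy,-np.angle(F)/n if 0 else -np.angle(F)/n)
    return best
E
python3 - <<'E'
from h import *
from scipy.optimize import least_squares
d=snap('top'); s=snap('side')
uv=np.array([[180,60],[550,128],[438,457],[75,400]])/7+[432,220]-.43
up=np.array([.866,0,.5]);n=np.array([-.5,0,.866])
cor=np.array([np.array([0,sy*.058,.088])+su*.059*up for su,sy in[(1,1),(1,-1),(-1,-1),(-1,1)]])
def pose(p): 
    Rz=R.from_euler('z',p[2]); return Rz,np.array([p[0],p[1],.076])
f=lambda p:(proj(d,pose(p)[1]+pose(p)[0].apply(cor+[p[3],0,0]))-uv).ravel()
r=least_squares(f,[.519,-.313,-.15,0]);print(r.x,np.degrees(r.x[2]),r.fun.round(1))
Rz,o=pose(r.x)
for off in (.008,.014):
    M=o+Rz.apply(np.array([r.x[3],0,.088])+.026*up+off*n); print('master',M)
Rg=Rz*R.from_matrix(np.c_[up,[0,1,0],n])
print('normal',Rg.apply([0,0,1]),'up',Rg.apply([1,0,0]))
for dx,name in((d,'top'),(s,'side')):
    px=dx['pixels'].astype(float); 
    print('master proj',proj(dx,M))
    chs={'sat':px[:,:,0]-px[:,:,2]}
    print(name,'master phase top-face',[round(x,3) if i<3 else round(np.degrees(x),1) for i,x in enumerate(gearphase(dx,M,Rg,[.031,.033],16,.006,chs['sat']))])
    # red mark
    m=(px[:,:,0]>1.8*px[:,:,1])&(px[:,:,0]>1.8*px[:,:,2])&(px[:,:,0]>60)
    u0=proj(dx,M)[0]; yy,xx=np.nonzero(m); k=np.hypot(xx-u0[0],yy-u0[1])<20
    if k.sum():
        uv1=np.array([xx[k].mean(),yy[k].mean()]); v=np.linalg.inv(np.array(dx['camera_matrix']))@[*uv1,1]; v=Rm(dx['orientation']).apply(v*[1,-1,-1]); oo=np.array(dx['xyz'])
        nn=Rg.apply([0,0,1]); P=oo+v*(((M+nn*.006-oo)@nn)/(v@nn)); q=Rg.inv().apply(P-M); print('mark',k.sum(),uv1,q,np.degrees(np.arctan2(q[1],q[0])))
    for nm,C,nt in(('p12',[.5225,-.097,.076],12),('p18',[.5382,.0936,.076],18)):
        for tt in(12,18):
            b=gearphase(dx,np.array(C),R.identity(),[.023,.025],tt,.012,-chs['sat']); print(name,nm,tt,np.round(b[:3],2),np.degrees(b[3]).round(1))
cv2.imwrite('pics/x.png',d['pixels'])
E
```

```text
[ 2.21890326 -0.59140757 -0.16415786 -1.72064492] -9.405552828541456 [-0.6  0.8 -0.5  0.8 -0.1 -0.2  1.2 -1.5]
master [ 0.53965721 -0.31324298  0.183928  ]
master [ 0.53669754 -0.31275272  0.189124  ]
normal [-0.49328902  0.08171259  0.86601905] up [ 0.85437658 -0.1415262   0.500011  ]
master proj [[479.89217571 249.99975691]]
top master phase top-face [np.float64(26.385), np.float64(1.0), np.float64(0.0), np.float64(5.0)]
mark 10 [483.1 239.3] [0.02886844 0.0019431  0.006     ] 3.850709992227395
top p12 12 [24.82 -3.   -1.  ] -10.9
top p12 18 [1.69 4.   4.  ] -4.3
top p18 12 [1.87 4.   2.  ] 0.1
top p18 18 [10.97  0.    0.  ] 3.4
master proj [[350.06841465 155.26087199]]
side master phase top-face [np.float64(22.292), np.float64(1.0), np.float64(-1.0), np.float64(3.8)]
mark 6 [341.  146.5] [0.02964446 0.00097344 0.006     ] 1.880756526152796
side p12 12 [12.83 -1.    0.  ] -12.2
side p12 18 [3.39 2.   3.  ] 6.6
side p18 12 [ 6.43  4.   -4.  ] -5.2
side p18 18 [7.85 0.   0.  ] 5.8
```

Emit:
send_rows(
  series=[
    [[0, 0, 1], [38, 46, 0], 0],
    [[0, 0, 2], [76, 92, 0], 0],
    [[0, 0, 3], [114, 139, 0], 0],
    [[0, 0, 4], [152, 185, 0], 0],
    [[0, 0, 5], [190, 232, 0], 0],
    [[0, 0, 6], [228, 278, -10], 0],
    [[0, 0, 7], [266, 324, -25], 0],
    [[0, 0, 7], [304, 370, -40], 0],
    [[0, 0, 7], [342, 417, -50], 0],
    [[0, 0, 7], [376, 458, -60], 0],
  ],
)

```text
time_s: 2.95
eef_pos: [0.5222, -0.0965, 0.1711]
eef_rot: [0.0, 0.982, 0.188, 0.0]
wrist_force: [1.2, -0.4, 0.9]
opening: 0.501
grasp_force: 0.0
```

Emit:
send_rows(
  series=[
    [[0, 0, 0], [0, 0, 0], 0],
    [[0, 0, 0], [0, 0, 0], 0],
  ],
)

```text
time_s: 3.2
eef_pos: [0.5208, -0.0984, 0.1712]
eef_rot: [0.0, 0.982, 0.188, -0.0]
wrist_force: [-0.4, 0.3, 0.5]
opening: 0.5
grasp_force: 0.0
```

Run:
```python
from h import *
d=snap('top'); s=snap('side','c')
o=telemetry.get_obs();print(o['eef_pos'],o['q'],o['opening'],o['time_s'])
for dx,nm in((d,'top'),(s,'side')):
    px=dx['pixels'].astype(float)
    b=gearphase(dx,np.array([.521,-.0975,.076]),R.identity(),[.023,.025],12,.012,px[:,:,2]-px[:,:,0]);print(nm,np.round(b[:3],1),np.degrees(b[3]))
    for r in spotter.landmark_of('pinion12_center',nm)[:3]: print(r)
cv2.imwrite('pics/c1.png',cv2.resize(s['pixels'][170:330,270:430,::-1],None,fx=3.5,fy=3.5))
```

```text
[ 0.52062778 -0.09940323  0.17156703] [-4.12607123e-01  1.43411994e-01  1.77715792e+00 -3.00228868e-04
  1.22064351e+00  7.82557185e-01] 0.5010444390662763 3.3
top [ 1.2 -4.   4. ] 1.4835095429915304
{'xyz': [0.5362, -0.3137, 0.1921], 'conf': 0.72}
{'xyz': [0.7082, -0.2532, 0.0147], 'conf': 0.7}
{'xyz': [0.7128, -0.0848, 0.0089], 'conf': 0.56}
side [12.8  0.   0. ] -11.233766031458156
{'xyz': [0.7085, -0.2521, 0.0136], 'conf': 0.79}
{'xyz': [0.7132, -0.0855, 0.0142], 'conf': 0.76}
{'xyz': [0.5251, -0.0967, 0.0908], 'conf': 0.56}
```

View pics/c1.png

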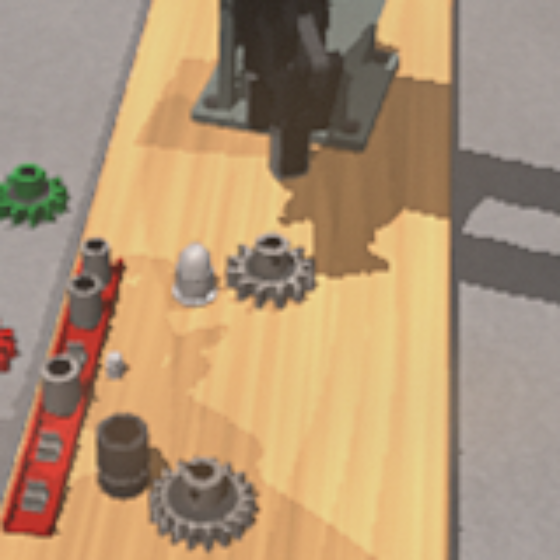

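Emit:
send_rows(
  series=[
    [[0, 0, 0], [1, 1, -40], 0],
    [[0, 0, 0], [1, 1, -70], 0],
    [[0, 0, 0], [1, 1, -80], 0],
    [[0, 0, 0], [1, 1, -80], 0.3],
    [[0, 0, 0], [1, 1, -80], 1],
    [[0, 0, 0], [1, 1, -80], 1],
    [[0, 0, 0], [1, 1, -80], 1],
    [[0, 0, 0], [1, 1, -80], 1],
  ],
)

```text
time_s: 4.4
eef_pos: [0.5228, -0.098, 0.0926]
eef_rot: [0.001, 0.982, 0.187, 0.001]
wrist_force: [-1.3, -2.2, 7.0]
opening: 0.226
grasp_force: 59.6
```

```bash
cat > mesh.py <<'E'
from h import *
Rg=R.from_euler('z',-9.4,degrees=True)*R.from_euler('y',-30,degrees=True)
M=np.array([.5372,-.3126,.190])
E
python3 - <<'E'
from mesh import *
Rt=Rg*R.from_euler('z',-39.2,degrees=True)
print('rotvec',Rt.as_rotvec(degrees=True).round(1))
o=telemetry.get_obs();p=o['eef_pos'];print(p,o['time_s'],o['q'])
for d in(90,75,57.5):
    T=M+Rg.apply([-d*1e-3,0,.012]);print(d,T.round(4),((T-p)*1e3).round(0))
E
```

```text
rotvec [  7.9 -29.9 -47.5]
[ 0.52283228 -0.09804105  0.0926346 ] 4.4 [-4.08429467e-01  2.55545534e-01  1.82537148e+00 -4.47083346e-04
  1.05831733e+00  7.85517288e-01]
90 [ 0.4544 -0.2989  0.1554] [ -68. -201.   63.]
75 [ 0.4672 -0.301   0.1629] [ -56. -203.   70.]
57.5 [ 0.4822 -0.3035  0.1716] [ -41. -205.   79.]
```

Emit:
send_rows(
  series=[
    [[0, 0, 0], [0, 0, 50], 1],
    [[0, 0, 0], [0, 0, 100], 1],
    [[0, 0, 0], [0, 0, 130], 1],
    [[0, 0, 0], [0, 0, 130], 1],
  ],
)

```text
time_s: 4.9
eef_pos: [0.5234, -0.0978, 0.2237]
eef_rot: [0.001, 0.982, 0.188, 0.002]
wrist_force: [-0.5, 0.3, -2.8]
opening: 0.22
grasp_force: 59.3
```

Emit:
send_rows(
  series=[
    [[1.3, -5, -8], [-25, -35, 0], 1],
    [[2.6, -10, -16], [-50, -70, 0], 1],
    [[4, -15, -24], [-75, -110, 0], 1],
    [[5.3, -20, -32], [-85, -150, 0], 1],
    [[6.6, -25, -40], [-85, -180, 0], 1],
    [[7.9, -29.9, -47.5], [-85, -202, -20], 1],
    [[7.9, -29.9, -47.5], [-75, -202, -45], 1],
    [[7.9, -29.9, -47.5], [-65, -202, -66], 1],
    [[7.9, -29.9, -47.5], [-65, -202, -66], 1],
    [[7.9, -29.9, -47.5], [-65, -202, -66], 1],
  ],
)

```text
time_s: 6.15
eef_pos: [0.4566, -0.2989, 0.1547]
eef_rot: [-0.019, 0.939, -0.226, 0.258]
wrist_force: [0.4, 0.4, -2.0]
opening: 0.225
grasp_force: 59.4
```

```bash
cat > look.py <<'E'
import sys
from mesh import *
d=snap('top'); s=snap('side')
o=telemetry.get_obs();p=o['eef_pos'];Rt=Rm(o['eef_rot'])
print('tcp',p,'in master',(Rg.inv().apply(p-M)*1e3).round(1),'tool z in master',Rg.inv().apply(Rt.apply([0,0,1])).round(3),'t',o['time_s'],'q',np.degrees(o['q']).round(0))
for nm,c in(('top',d),('side',s)):
    for t in('pinion12_center','master_center','master_mark'):
        for r in spotter.landmark_of(t,nm)[:4]:
            if np.linalg.norm(r['xyz']-M)<.12: print(nm,t,(Rg.inv().apply(np.array(r['xyz'])-M)*1e3).round(1),round(r['conf'],2))
a=[]
for c in(d,s):
    u=proj(c,M)[0].astype(int); a.append(cv2.resize(c['pixels'][u[1]-35:u[1]+45,u[0]-40:u[0]+40,::-1],(400,400),interpolation=cv2.INTER_CUBIC))
cv2.imwrite(f'pics/{sys.argv[1]}.png',np.hstack(a))
E
python3 look.py m1
```

```text
tcp [ 0.45696852 -0.29965537  0.15586531] in master [-87.4  -0.3  11.1] tool z in master [ 0.001 -0.002 -1.   ] t 6.25 q [-59.  -3. 122.  32.  46.  38.]
top pinion12_center [-87.8   3.5   6.8] 0.54
top master_center [ 0.8 -0.1  3.7] 0.79
top master_mark [26.2  1.7  4.2] 0.96
side pinion12_center [-87.8   1.5   8.7] 0.62
side master_center [-1.   1.7  2. ] 0.64
side master_mark [31.1  7.9  8.2] 0.58
```

View pics/m1.png

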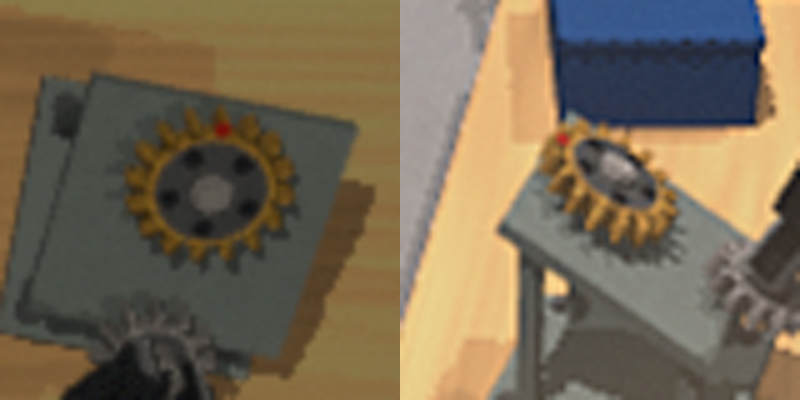

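Emit:
send_rows(
  series=[
    [[0, 0, 0], [5, -2, 5], 1],
    [[0, 0, 0], [13.7, -3.5, 11.6], 1],
    [[0, 0, 0], [16.3, -4, 13], 1],
    [[0, 0, 0], [18.8, -4.3, 14.6], 1],
    [[0, 0, 0], [20.5, -4.6, 15.6], 1],
    [[0, 0, 0], [22.3, -4.9, 16.6], 1],
    [[0, 0, 0], [23.1, -5, 17.1], 1],
    [[0, 0, 0], [23.1, -5, 17.1], 1],
  ],
)

```text
time_s: 7.55
eef_pos: [0.48, -0.3044, 0.1724]
eef_rot: [-0.018, 0.939, -0.226, 0.258]
wrist_force: [-0.7, -0.4, -2.9]
opening: 0.227
grasp_force: 59.4
```

```bash
python3 look.py m2; python3 -c "
from h import *
o=telemetry.get_obs();print(o['wrist_force'],o['torque'])"
```

```text
tcp [ 0.47997351 -0.30442688  0.1723305 ] in master [-58.9  -1.3  13.6] tool z in master [ 0.    -0.001 -1.   ] t 7.65 q [-57.  -2. 118.  30.  47.  43.]
top pinion12_center [-57.8   2.4   9.8] 0.5
top master_center [ 0.8 -1.7  2.2] 0.6
top master_mark [25.  -0.7  5.6] 0.93
side pinion12_center [-58.2  -0.6   7.9] 0.67
side master_center [-0.8  1.5  2. ] 0.65
side master_mark [27.2  7.1  8.8] 0.92
[ 0.37061533 -1.3627855  -2.31851727] [0.10522987 0.4564079  0.00724799]
```

View pics/m2.png

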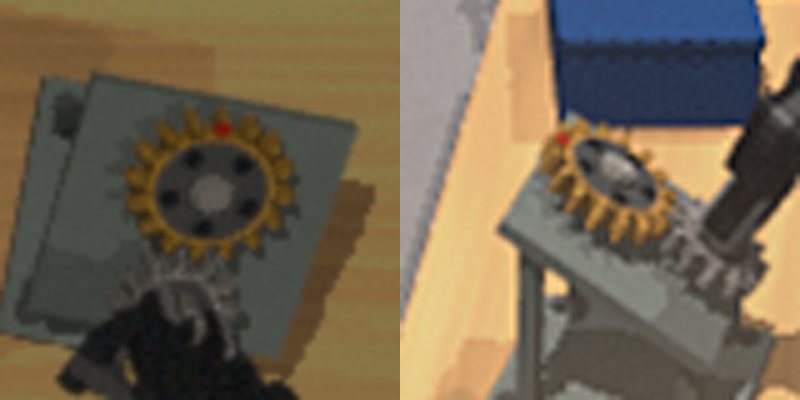

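Emit:
send_rows(
  series=[
    [[0, 0, 0], [0.4, 0, 1.4], 1],
    [[0, 0, 0], [0.7, -0.1, 2.7], 1],
    [[0, 0, 0], [0.7, -0.1, 2.7], 1],
    [[0, 0, 0], [0.7, -0.1, 2.7], 1],
    [[-2.5, 0.4, 4.3], [0.7, -0.1, 2.7], 1],
    [[-4.9, 0.8, 8.7], [0.7, -0.1, 2.7], 1],
    [[-7.4, 1.2, 13], [0.7, -0.1, 2.7], 1],
    [[-9.9, 1.6, 17.3], [0.7, -0.1, 2.7], 1],
    [[-12.3, 2, 21.6], [0.7, -0.1, 2.7], 1],
    [[-12.3, 2, 21.6], [0.7, -0.1, 2.7], 1],
  ],
)

```text
time_s: 9.2
eef_pos: [0.4807, -0.3045, 0.1751]
eef_rot: [0.038, 0.966, -0.018, 0.257]
wrist_force: [-0.2, 0.3, -2.4]
opening: 0.226
grasp_force: 59.5
```

```bash
python3 look.py m3; python3 -c "
from h import *
o=telemetry.get_obs();print(o['wrist_force'],o['torque'])"
```

```text
tcp [ 0.48074354 -0.3044453   0.17503592] in master [-56.9  -1.2  15.6] tool z in master [ 0.001 -0.    -1.   ] t 9.3 q [-57.  -2. 118.  30.  47.  18.]
top pinion12_center [-55.3   0.8  12.5] 0.6
top master_center [1.3 0.3 1.6] 0.62
top master_mark [25.1 -6.4  5.8] 0.65
top master_mark [ 0.8 -1.6  3. ] 0.27
side pinion12_center [-55.1  -0.3  11.1] 0.52
side master_center [1.9 1.7 6.9] 0.96
side master_mark [27.3 -2.2  5.4] 0.86
[ 0.11102612 -0.64450897 -3.47315417] [0.08480487 0.49378889 0.00091748]
```

View pics/m3.png

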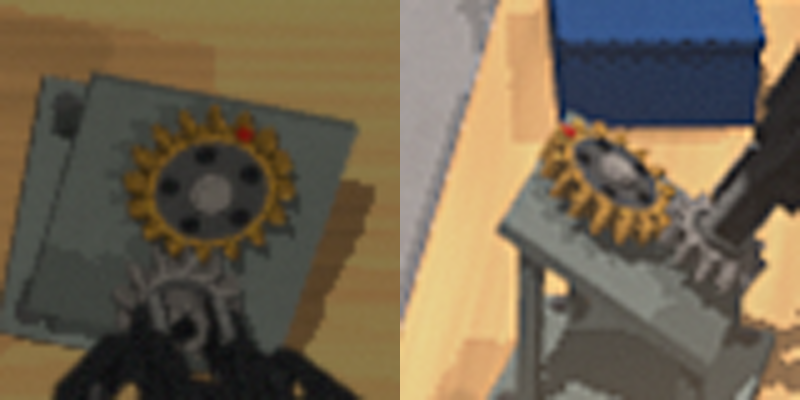

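Emit:
send_rows(
  series=[
    [[-3, 0.5, 5.2], [0, 0, 0], 1],
    [[-5.9, 1, 10.4], [0, 0, 0], 1],
    [[-8.9, 1.5, 15.6], [0, 0, 0], 1],
    [[-11.8, 2, 20.8], [0, 0, 0], 1],
    [[-14.8, 2.5, 26], [0, 0, 0], 1],
    [[-17.8, 2.9, 31.2], [0, 0, 0], 1],
    [[-20.7, 3.4, 36.4], [0, 0, 0], 1],
    [[-24.7, 4.1, 43.3], [0, 0, 0], 1],
    [[-24.7, 4.1, 43.3], [0, 0, 0], 1],
    [[-24.7, 4.1, 43.3], [0, 0, 0], 1],
  ],
)

```text
time_s: 10.85
eef_pos: [0.4808, -0.3045, 0.1751]
eef_rot: [0.142, 0.883, 0.391, 0.217]
wrist_force: [-0.3, -0.5, -2.4]
opening: 0.231
grasp_force: 59.5
```

```bash
python3 look.py m4
python3 - <<'E'
from mesh import *
for c in('top','side'):
    dx=snap(c);px=dx['pixels'].astype(float);m=(px[:,:,0]>1.8*px[:,:,1])&(px[:,:,0]>1.8*px[:,:,2])&(px[:,:,0]>60)
    u0=proj(dx,M)[0]; yy,xx=np.nonzero(m); k=np.hypot(xx-u0[0],yy-u0[1])<20
    if k.sum():
        uv1=[xx[k].mean(),yy[k].mean(),1]; v=Rm(dx['orientation']).apply((np.linalg.inv(np.array(dx['camera_matrix']))@uv1)*[1,-1,-1]); oo=np.array(dx['xyz']);nn=Rg.apply([0,0,1]); q=Rg.inv().apply(oo+v*(((M+nn*.007-oo)@nn)/(v@nn))-M);print(c,k.sum(),q,np.degrees(np.arctan2(q[1],q[0])))
    if c=='top':
      for t in ['parts_box','flap_hinge','mate12_center','mate18_center']: print(t,[np.round(r['xyz'],4) for r in spotter.landmark_of(t,c)[:1]])
E
```

```text
tcp [ 0.48078286 -0.30455508  0.17513371] in master [-56.8  -1.3  15.6] tool z in master [ 0.001  0.    -1.   ] t 10.95 q [-57.  -2. 118.  30.  47. -32.]
top pinion12_center [-57.2  -2.   11.9] 0.62
top master_center [ 2.1  0.  -0.5] 0.76
top master_mark [ 16.4 -20.9   2.1] 0.67
side pinion12_center [-58.2   1.6  10.4] 0.82
side master_center [-0.1  3.6  4.3] 0.56
side master_mark [ 18.9 -17.9   7.4] 0.73
top 11 [ 0.0179413  -0.02366604  0.007     ] -52.834114018819925
parts_box [array([0.5179, 0.3262, 0.0741])]
flap_hinge [array([0.5915, 0.3223, 0.1223])]
mate12_center [array([0.5568, 0.3635, 0.0931])]
mate18_center []
side 6 [ 0.01899006 -0.02201688  0.007     ] -49.22148706146932
```

Run:
```python
from mesh import *
from scipy.optimize import least_squares
d=snap('top'); 
t=d['pixels'][140:300,150:250,::-1]
cv2.imwrite('pics/box.png',cv2.resize(t,None,fx=3.75,fy=3.75,interpolation=cv2.INTER_CUBIC)); 
uv=np.array([[72,147],[213,152],[210,277],[66,270]])/2+[130,150]
cor=np.array([[.075,.081,.042],[.075,-.081,.042],[-.075,-.081,.042],[-.075,.081,.042]])
f=lambda p:(proj(d,np.array([p[0],p[1],.076])+R.from_euler('z',p[2]).apply(cor))-uv).ravel()
r=least_squares(f,[.519,.324,0]);print(r.x,np.degrees(r.x[2]),r.fun.round(1))
for z in(.076,.118):
  print([ray(d,u,z).round(3).tolist() for u in uv])
```

```text
[ 0.51479435  0.31807056 -0.01158013] -0.6634925560022451 [ 1.3 -0.9 -0.4 -1.4 -1.8  0.5  0.9  1.7]
[[0.592, 0.416, 0.076], [0.589, 0.244, 0.076], [0.439, 0.243, 0.076], [0.444, 0.417, 0.076]]
[[0.589, 0.401, 0.118], [0.586, 0.235, 0.118], [0.44, 0.234, 0.118], [0.445, 0.402, 0.118]]
```

View pics/box.png

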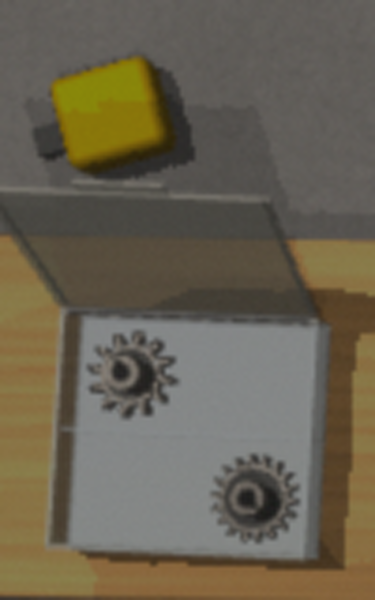

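Emit:
send_rows(
  series=[
    [[0, 0, 0], [-8.5, 1.4, -5], 1],
    [[0, 0, 0], [-17, 2.8, -10], 1],
    [[0, 0, 0], [-34, 4, 5], 1],
    [[0, 0, 0], [-54, 6, 45], 1],
    [[0, 0, 0], [-54, 6, 75], 1],
  ],
)

```text
time_s: 12.22
eef_pos: [0.4253, -0.2985, 0.2506]
eef_rot: [0.143, 0.883, 0.392, 0.216]
wrist_force: [0.9, -0.8, -2.5]
opening: 0.223
grasp_force: 59.6
```

Run:
```python
from mesh import *
from scipy.optimize import least_squares
d=snap('top'); s=snap('side')
uv=np.array([[62,308],[316,320],[304,556],[48,548]])/3.75+[150,140]-.4
cor=np.array([[.075,.081,.042],[.075,-.081,.042],[-.075,-.081,.042],[-.075,.081,.042]])
f=lambda p:(proj(d,np.array([p[0],p[1],.076])+R.from_euler('z',p[2]).apply(cor))-uv).ravel()
r=least_squares(f,[.519,.324,0]);print(r.x,np.degrees(r.x[2]),r.fun.round(1))
B=np.array([.5185,.3245,.076])
for c,nm in((d,'top'),(s,'side')):
    px=c['pixels'].astype(float).mean(2)
    for C,n,t in(([.5555,.364,.079],12,'m12'),([.474,.283,.079],18,'m18')):
        b=gearphase(c,np.array(C),R.identity(),[.023,.025],n,.012,px);print(nm,t,np.round(b[:3],1))
    for t in('parts_box','flap_hinge','flap_edge','mate12_center','mate18_center'):
        print(nm,t,[np.round(q['xyz'],4) for q in spotter.landmark_of(t,nm)[:1]])
```

```text
[ 0.5163067   0.32249805 -0.01855385] -1.063057060157239 [-0.4 -0.1  0.5 -0.7  0.4  0.7 -0.6  0.1]
top m12 [27.5 -2.  -2. ]
top m18 [13.7  2.  -3. ]
top parts_box [array([0.5177, 0.3205, 0.0712])]
top flap_hinge [array([ 0.5428, -0.3385,  0.2003])]
top flap_edge [array([0.6447, 0.323 , 0.2599])]
top mate12_center [array([0.5574, 0.3638, 0.0926])]
top mate18_center [array([0.4739, 0.2844, 0.0933])]
side m12 [39.8 -2.   4. ]
side m18 [22.1  4.   1. ]
side parts_box [array([0.5187, 0.3244, 0.0727])]
side flap_hinge [array([0.5922, 0.3169, 0.1214])]
side flap_edge [array([0.6447, 0.3233, 0.2587])]
side mate12_center [array([0.5514, 0.3645, 0.0919])]
side mate18_center [array([0.4774, 0.2839, 0.0931])]
```

Run:
```python
from mesh import *
o=telemetry.get_obs();Rc=Rm(o['eef_rot']);a=np.radians(-91.5)
y=np.array([np.cos(a),np.sin(a),0]);z=np.array([0,0,-1.]);x=np.cross(y,z)
Rt=R.from_matrix(np.c_[x,y,z]);print((Rt*Rc.inv()).as_rotvec(degrees=True).round(1),o['eef_pos'],np.array([553.5,285,230])-o['eef_pos']*1e3)
```

```text
[ 17.3  25.7 -48.3] [ 0.42667056 -0.29819401  0.24925971] [126.82944123 583.19400859 -19.25970935]
```

Emit:
send_rows(
  series=[
    [[2, 3, -5.5], [5, 50, 10], 1],
    [[4, 6, -11], [10, 108, 10], 1],
    [[6, 8.9, -16.6], [15, 166, 10], 1],
    [[8, 11.9, -22.3], [20, 224, 10], 1],
    [[10, 14.8, -28], [25, 282, 10], 1],
    [[12, 17.8, -33.5], [40, 340, 10], 1],
    [[14, 20.8, -39], [60, 398, 10], 1],
    [[16, 23.7, -44.5], [80, 456, 10], 1],
    [[17.3, 25.7, -48.3], [100, 514, 0], 1],
    [[17.3, 25.7, -48.3], [120, 565, -10], 1],
  ],
)

```text
time_s: 14.08
eef_pos: [0.5357, 0.2351, 0.2448]
eef_rot: [0.0, 1.0, -0.014, -0.0]
wrist_force: [1.1, -0.8, -1.8]
opening: 0.226
grasp_force: 59.5
```

Emit:
send_rows(
  series=[
    [[0, 0, 0], [7, 18, -30], 1],
    [[0, 0, 0], [7, 18, -75], 1],
    [[0, 0, 0], [7, 18, -75], 1],
    [[0, 0, 0], [7, 18, -75], 1],
  ],
)

```text
time_s: 14.58
eef_pos: [0.5423, 0.2509, 0.1716]
eef_rot: [0.0, 1.0, -0.013, 0.0]
wrist_force: [0.4, -0.6, -1.7]
opening: 0.224
grasp_force: 59.6
```

```bash
cat > look2.py <<'E'
import sys
from h import *
o=telemetry.get_obs();p=o['eef_pos'];Rt=Rm(o['eef_rot']);print('tcp',p,'z',Rt.apply([0,0,1]).round(3),'y',Rt.apply([0,1,0]).round(3),'t',o['time_s'],'q',np.degrees(o['q']).round(0),o['opening'])
a=[]
for nm in('top','side'):
    c=snap(nm)
    for t in('pinion12_center','pinion18_center','mate12_center','mate18_center','flap_edge'):
        for r in spotter.landmark_of(t,nm)[:3]:
            if r['xyz'][2]>.05 and r['conf']>.3: print(nm,t,np.round(r['xyz'],4),round(r['conf'],2))
    u=proj(c,[.52,.32,.1])[0].astype(int); u[1]=min(u[1],420); a.append(cv2.resize(c['pixels'][u[1]-60:u[1]+60,u[0]-60:u[0]+60,::-1],(400,400),interpolation=cv2.INTER_CUBIC))
cv2.imwrite(f'pics/{sys.argv[1]}.png',np.hstack(a))
E
python3 look2.py n1
```

```text
tcp [0.54231626 0.25094643 0.17158462] z [ 0.    -0.001 -1.   ] y [-0.027 -1.     0.001] t 14.575 q [ 13.  16.  92.  -0.  72. 105.] 0.2237635085184485
top pinion12_center [0.5442 0.25   0.1675] 0.59
top mate18_center [0.4714 0.2859 0.0917] 0.37
top flap_edge [0.6432 0.3218 0.2626] 0.63
side pinion12_center [0.543  0.2547 0.1697] 0.91
side pinion18_center [0.5368 0.0943 0.0919] 0.63
side mate12_center [0.5524 0.3654 0.0929] 0.75
side mate18_center [0.474  0.2854 0.0916] 0.76
side flap_edge [0.6474 0.3216 0.2603] 0.97
```

View pics/n1.png

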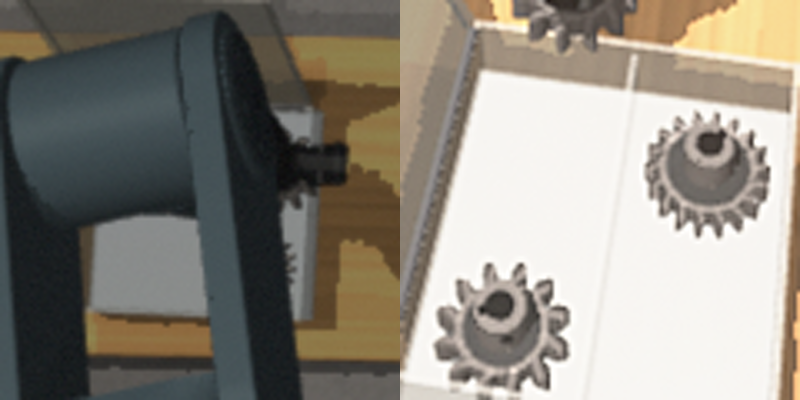

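Emit:
send_rows(
  series=[
    [[0, 0, 0], [10.5, 33.5, 0], 1],
    [[0, 0, 0], [10.5, 33.5, -10], 1],
    [[0, 0, 0], [10.5, 33.5, -40], 1],
    [[0, 0, 0], [10.5, 33.5, -60], 1],
    [[0, 0, 0], [10.5, 33.5, -70], 1],
    [[0, 0, 0], [10.5, 33.5, -75], 1],
    [[0, 0, 0], [10.5, 33.5, -75], 1],
  ],
)

```text
time_s: 16.05
eef_pos: [0.5526, 0.2844, 0.0961]
eef_rot: [0.0, 1.0, -0.013, 0.0]
wrist_force: [0.1, 0.3, -2.0]
opening: 0.222
grasp_force: 59.9
```

```bash
python3 look2.py n2
```

```text
tcp [0.55261677 0.28440004 0.09608009] z [ 0.    -0.001 -1.   ] y [-0.027 -1.     0.001] t 16.05 q [ 16.  24.  91.  -0.  65. 108.] 0.22176734502511877
top pinion12_center [0.5597 0.2868 0.0945] 0.53
top pinion18_center [0.5399 0.0967 0.0919] 0.76
top pinion18_center [0.5905 0.3207 0.1203] 0.51
top pinion18_center [0.5815 0.0783 0.0761] 0.43
top mate18_center [0.4728 0.2816 0.0939] 0.55
top mate18_center [0.5775 0.0806 0.0742] 0.53
top flap_edge [0.6447 0.3193 0.2587] 0.95
side pinion12_center [0.5522 0.2856 0.0952] 0.68
side pinion18_center [0.5382 0.0933 0.0896] 0.79
side mate12_center [0.5527 0.3626 0.0962] 0.7
side mate18_center [0.4763 0.2873 0.091 ] 0.92
side flap_edge [0.6435 0.3222 0.2583] 0.93
```

Emit:
send_rows(
  series=[
    [[0, 0, 0], [0, 0, -1], 1],
    [[0, 0, 0], [0, 0, -1.5], 1],
    [[0, 0, 0], [0, 0, -1.5], 0.5],
    [[0, 0, 0], [0, 0, -1.5], 0.3],
    [[0, 0, 0], [0, 0, -1.5], 0.2],
    [[0, 0, 0], [0, 0, 20], 0.2],
    [[0, 0, 0], [0, 0, 70], 0.2],
    [[0, 0, 0], [0, 0, 110], 0.1],
  ],
)

```text
time_s: 17.65
eef_pos: [0.5521, 0.2844, 0.2066]
eef_rot: [0.001, 1.0, -0.013, -0.0]
wrist_force: [0.7, 0.2, 0.1]
opening: 0.454
grasp_force: 0.0
```

```bash
python3 look2.py n3
python3 - <<'E'
from h import *
B=np.array([.518,.323,.076])
for nm in('top','side'):
    c=snap(nm); px=c['pixels'].astype(float)
    b=gearphase(c,np.array([.538,.0936,.076]),R.identity(),[.023,.025],18,.012,px[:,:,2]-px[:,:,0]); print(nm,np.round(b[:3],1))
    print([np.round(r['xyz'],4).tolist() for r in spotter.landmark_of('socket',nm)[:2]])
E
```

```text
tcp [0.55207405 0.2844439  0.20658831] z [-0.001 -0.001 -1.   ] y [-0.026 -1.     0.001] t 17.65 q [ 16.  17.  86.  -0.  76. 108.] 0.4540147766705674
top pinion12_center [ 0.565  -0.0799  0.0733] 0.31
top pinion18_center [0.5413 0.0932 0.0946] 0.93
top mate18_center [0.4749 0.2843 0.094 ] 0.7
top flap_edge [0.6432 0.3255 0.2602] 0.66
side pinion12_center [0.5529 0.2885 0.0967] 0.65
side pinion18_center [0.5325 0.0954 0.0909] 0.61
side mate12_center [0.5528 0.3629 0.0882] 0.59
side mate18_center [0.4775 0.2884 0.0927] 0.71
side mate18_center [0.5196 0.3271 0.0788] 0.38
side flap_edge [0.6434 0.3217 0.2593] 0.56
top [12.8  0.   0. ]
[[0.624, 0.0143, 0.0721], [0.5814, 0.0807, 0.0751]]
side [ 4.9 -2.   2. ]
[]
```

Emit:
send_rows(
  series=[
    [[0, 0, -6], [-4, -48, 0], 0],
    [[0, 0, -12], [-8, -96, 0], 0],
    [[0, 0, -18], [-12, -144, -20], 0],
    [[0, 0, -18], [-14, -190, -46], 0],
    [[0, 0, -18], [-14, -190.4, -60], 0],
    [[0, 0, -18], [-14, -190.4, -60], 0],
    [[0, 0, -18], [-14, -190.4, -60], 0],
  ],
)

```text
time_s: 19.32
eef_pos: [0.5386, 0.095, 0.1461]
eef_rot: [0.0, 0.986, -0.169, 0.0]
wrist_force: [-0.2, -0.9, 0.2]
opening: 0.5
grasp_force: 0.0
```

Run:
```python
from h import *
print(telemetry.get_obs()['eef_pos'])
for nm in('top','side'):
    c=snap(nm); px=c['pixels'].astype(float)
    b=gearphase(c,np.array([.538,.0936,.076]),R.identity(),[.023,.025],18,.012,px[:,:,2]-px[:,:,0]); print(nm,np.round(b[:3],1))
    for t in('pinion18_center','socket'): print(nm,t,[np.round(r['xyz'],4).tolist() for r in spotter.landmark_of(t,nm)[:2]])
```

```text
[0.53863131 0.09504593 0.14607551]
top [0.5 4.  0. ]
top pinion18_center [[0.5359, -0.3139, 0.1927]]
top socket [[0.4727, 0.2818, 0.0941]]
side [6.4 3.  1. ]
side pinion18_center [[0.5387, 0.0945, 0.0926], [0.477, 0.283, 0.0904]]
side socket [[0.5816, 0.0814, 0.0777], [0.517, 0.3254, 0.073]]
```

Aligned; descend and grip.

Emit:
send_rows(
  series=[
    [[0, 0, 0], [0, -0.5, -30], 0],
    [[0, 0, 0], [0, -0.5, -54], 0],
    [[0, 0, 0], [0, -0.5, -54], 0],
    [[0, 0, 0], [0, -0.5, -54], 0.4],
    [[0, 0, 0], [0, -0.5, -54], 1],
    [[0, 0, 0], [0, -0.5, -54], 1],
    [[0, 0, 0], [0, -0.5, -54], 1],
    [[0, 0, 0], [0, -0.5, -54], 1],
  ],
)

```text
time_s: 20.62
eef_pos: [0.5391, 0.0935, 0.0928]
eef_rot: [0.0, 0.986, -0.169, 0.001]
wrist_force: [-0.7, 0.4, 5.7]
opening: 0.228
grasp_force: 59.0
```

Emit:
send_rows(
  series=[
    [[0, 0, 0], [0, 0, 50], 1],
    [[0, 0, 0], [0, 0, 95], 1],
    [[0, 0, 4], [-10, 45, 100], 1],
    [[0, 0, 8], [-20, 95, 100], 1],
    [[0, 0, 12], [-30, 145, 100], 1],
    [[0, 0, 16], [-40, 195, 100], 1],
    [[0, 0, 18], [-50, 240, 90], 1],
    [[0, 0, 18], [-56.5, 267.5, 70], 1],
    [[0, 0, 18], [-56.5, 267.5, 65], 1],
    [[0, 0, 18], [-56.5, 267.5, 65], 1],
  ],
)

```text
time_s: 21.88
eef_pos: [0.4811, 0.3603, 0.1556]
eef_rot: [0.001, 1.0, -0.013, -0.001]
wrist_force: [-0.5, -0.4, -2.0]
opening: 0.226
grasp_force: 59.4
```

```bash
python3 look2.py n4
```

```text
tcp [0.48114971 0.36028333 0.15559168] z [-0.002 -0.002 -1.   ] y [-0.026 -1.     0.002] t 21.875 q [ 26.  18.  92.  -0.  70. 117.] 0.22639570599419329
top pinion12_center [0.5512 0.2857 0.0929] 0.7
top pinion18_center [0.4791 0.3608 0.1562] 0.55
top mate12_center [0.5584 0.3636 0.0925] 0.59
top mate18_center [0.4729 0.2826 0.0933] 0.73
top flap_edge [0.644  0.3208 0.2602] 0.89
top flap_edge [0.5783 0.0796 0.0739] 0.51
side pinion12_center [0.5195 0.3252 0.0737] 0.7
side pinion12_center [0.5526 0.2895 0.0947] 0.68
side pinion18_center [0.4809 0.3595 0.1534] 0.87
side pinion18_center [0.5888 0.3217 0.1238] 0.54
side mate12_center [0.5535 0.3618 0.0932] 0.84
side mate18_center [0.4766 0.2835 0.0927] 0.58
side flap_edge [0.6443 0.3226 0.2554] 0.73
side flap_edge [0.4765 0.2858 0.0923] 0.44
```

Emit:
send_rows(
  series=[
    [[0, 0, 0], [2, 0, -20], 1],
    [[0, 0, 0], [2, 0, -40], 1],
    [[0, 0, 0], [2, 0, -54], 1],
    [[0, 0, 0], [2, 0, -60], 1],
    [[0, 0, 0], [2, 0, -61], 1],
    [[0, 0, 0], [2, 0, -61], 1],
  ],
)

```text
time_s: 23.22
eef_pos: [0.4831, 0.3609, 0.0958]
eef_rot: [0.001, 1.0, -0.013, -0.001]
wrist_force: [-3.6, -2.1, 4.3]
opening: 0.227
grasp_force: 60.1
```

Emit:
send_rows(
  series=[
    [[0, 0, 0], [0, 0, 0], 0.5],
    [[0, 0, 0], [0, 0, 0], 0.3],
    [[0, 0, 0], [0, 0, 0], 0.2],
    [[0, 0, 0], [0, 0, 20], 0.2],
    [[0, 0, 0], [0, 0, 70], 0.2],
    [[0, 0, 0], [0, 0, 120], 0.2],
    [[0, 0, 0], [0, 0, 120], 0.2],
  ],
)

```text
time_s: 24.1
eef_pos: [0.4867, 0.3626, 0.2225]
eef_rot: [-0.002, 1.0, -0.013, 0.005]
wrist_force: [0.7, -0.3, 0.3]
opening: 0.399
grasp_force: 0.0
```

```bash
python3 look2.py n5
```

```text
tcp [0.48667853 0.36259858 0.22249995] z [ 0.01   0.004 -1.   ] y [-0.026 -1.    -0.004] t 24.1 q [ 26.  14.  88.  -0.  77. 117.] 0.39888167490727205
top pinion12_center [0.5527 0.2853 0.0937] 0.63
top pinion18_center [0.5795 0.0797 0.076 ] 0.71
top pinion18_center [0.4864 0.3633 0.0963] 0.57
top mate12_center [0.5581 0.3664 0.0958] 0.7
top mate18_center [0.475  0.2839 0.0959] 0.7
top flap_edge [0.6406 0.3228 0.2609] 0.71
side pinion12_center [0.554  0.2852 0.0977] 0.93
side pinion18_center [0.4822 0.3592 0.0949] 0.9
side mate12_center [0.5529 0.3655 0.095 ] 0.66
side mate18_center [0.4724 0.2827 0.0932] 0.88
side flap_edge [0.6428 0.3229 0.2604] 0.86
```

View pics/n5.png

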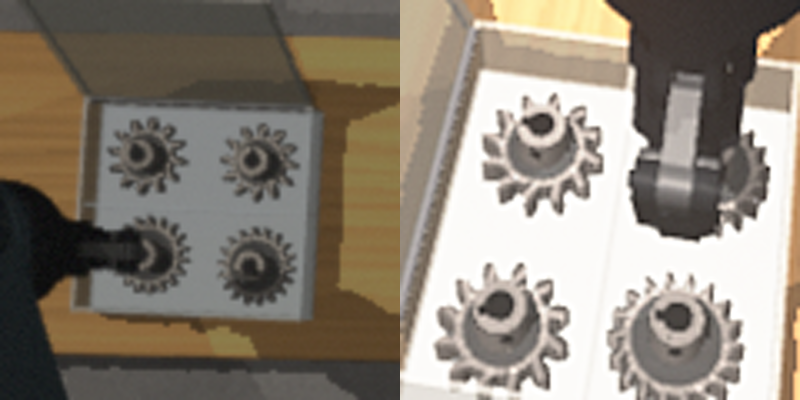

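Emit:
send_rows(
  series=[
    [[0, 0, 0], [0, 0, 50], 1],
    [[0, 0, 0], [20, -5, 110], 1],
    [[0, 0, 0], [70, -15, 115], 1],
    [[0, 0, 0], [125, -25, 115], 1],
    [[0, 0, 0], [180, -35, 115], 1],
    [[0, 0, 0], [217, -39, 115], 1],
    [[0, 0, 0], [217, -39, 115], 1],
    [[0, 0, 0], [217, -39, 115], 1],
  ],
)

```text
time_s: 25.7
eef_pos: [0.7, 0.3221, 0.3297]
eef_rot: [0.001, 1.0, -0.013, -0.001]
wrist_force: [-0.3, -0.7, 0.1]
opening: -0.0
grasp_force: 0.0
```

Emit:
send_rows(
  series=[
    [[0, 0, 0], [0, 0, -55], 1],
    [[0, 0, 0], [0, 0, -104], 1],
    [[0, 0, 0], [0, 0, -104], 1],
    [[0, 0, 0], [-30, 0, -104], 1],
    [[0, 0, 0], [-55, 0, -104], 1],
    [[0, 0, 0], [-75, 0, -104], 1],
    [[0, 0, 0], [-95, 0, -104], 1],
    [[0, 0, 0], [-115, 0, -104], 1],
    [[0, 0, 0], [-135, 0, -104], 1],
    [[0, 0, 0], [-150, 0, -104], 1],
  ],
)

```text
time_s: 26.95
eef_pos: [0.5506, 0.3229, 0.2301]
eef_rot: [-0.0, 1.0, -0.013, 0.002]
wrist_force: [1.4, 0.0, -0.4]
opening: 0.002
grasp_force: 0.0
```

```bash
python3 look2.py f1 | grep -E "tcp|flap"
```

```text
tcp [0.55057002 0.32291867 0.23011509] z [ 0.004  0.001 -1.   ] y [-0.026 -1.    -0.001] t 26.95 q [ 20.  18.  83.  -0.  79. 111.] 0.002352477986706461
top flap_edge [0.5285 0.3268 0.2575] 0.87
top flap_edge [0.5888 0.3221 0.1204] 0.64
side flap_edge [0.5011 0.3243 0.2391] 0.64
```

Emit:
send_rows(
  series=[
    [[0, 0, 0], [-20, 0, 0], 1],
    [[0, 0, 0], [-40, 0, 0], 1],
    [[0, 0, 0], [-60, 0, -5], 1],
    [[0, 0, 0], [-70, 0, -10], 1],
    [[0, 0, 0], [-70, 0, -10], 1],
    [[0, 0, 0], [-70, 0, 20], 1],
    [[0, 0, 0], [-70, 0, 30], 1],
    [[0, 0, 0], [-70, 0, 30], 1],
  ],
)

```text
time_s: 28.55
eef_pos: [0.4815, 0.3221, 0.257]
eef_rot: [0.0, 1.0, -0.013, 0.001]
wrist_force: [0.6, 1.0, -0.8]
opening: 0.002
grasp_force: 0.0
```

```bash
python3 look2.py f2
```

```text
tcp [0.48147036 0.32210043 0.25702545] z [ 0.001 -0.    -1.   ] y [-0.027 -1.     0.   ] t 28.55 q [ 22.  10.  90.  -0.  80. 114.] 0.0018625410621584196
top flap_edge [0.4412 0.3291 0.1199] 0.82
side pinion18_center [0.5845 0.0795 0.0736] 0.66
side flap_edge [0.4414 0.327  0.1158] 0.68
```

```bash
python3 -c "
from h import *
print(ctrl.hand_in())"
```

```text
the job is handed in; nothing more can be done
None
```

I've handed the job in; it gave no verdict. By the camera readings, the 12-tooth pinion turned the master about 54°, both pinions lie hub up in the bays with their own kind, and the flap is shut. I did not re-measure the lug nut, rail or valve cap at the end.

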